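Bring the dent ball over its block

ROBOT

A 6-joint arm with a two-finger parallel gripper is mounted at the origin on the work surface; the furniture and walls round the work are solid. World frame = base frame: x ahead of the robot, y to its left, z up, the work surface at z = 0. Lengths are in m, angles in rad, forces in N, time in s.
With the tool pointing down it reaches from about 0.25 to 0.8 m from the base axis. Payload 3.9 kg.
Tool frame: the origin (TCP) lies at the very end of the fingers, on their centre line; the grasp point (between the pads) lies 19 mm behind it; z points along the fingers, y is the line along which they close (so a half turn about z gives the same grasp; the last joint's range is limited). The gripper opens to 85 mm and grips with 20 to 120 N. Pads are 22 mm wide; open, the fingers measure 114 mm over their backs; the gripper's body (76 mm by 85 mm) begins 54 mm behind the grasp point. The pads swing forward as they close: fully open they stand 13 mm farther back than shut.
Start: joints at [1.291, 0.26, -0.138, 1.173, 0, 1.571], TCP at [0.145, 0.505, 0.231] pointing down, gripper open.
Joint ranges: [-2.78, 2.78], [-0.83, 1.72], [-1.28, 1.37], [-1.9, 2.12], [-1.57, 1.48], [-3.14, 3.14]. Speed limits (rad/s): [2.57, 2.57, 3.14, 3.14, 3.14, 3.14].

INTERFACE

Orientations are given as a unit quaternion [w, x, y, z].
In Python, from workcell import read_state, capture, get_calibration, close_job gives the robot as it stands.
- The arm moves only by the tool move_arm, never from a script. Its argument "targets" is a list of rows, each a list of 7 numbers: the shift along the tool's x, y, z as a fraction of full scale, then the turn, a rotation vector about the tool's x, y, z as a fraction of full scale, then the opening, from -1 (shut) to 1 (fully open). A call has 1 to 20 rows; each row shifts and turns the commanded pose from where the row before left it, along the tool's axes as they then stand; what a row does not reach is not made up. Full scale, the value 1, is 10 cm for a shift and 60 degrees for a turn. A row lasts 1/8 s, in which the tool goes at most 62.5 mm and 10.7 degrees, less where a joint would pass 70% of its speed; a pose out of reach is approached as far as the arm can. A call with a number of a shift or a turn outside -1 to 1 is refused whole. A call with a gripper value outside its range is refused whole. The fingers move at their own pace and stop on an object; the grip force is fixed at half the most. Time passes only in rows, so rows that do not move let the fingers close. It gives the time, the measured TCP pose, the force, the opening and the grip force at its end, in the units of the state.
- read_state(): the state, without advancing time (a new reading comes with each control period).
- capture(name): name is "scene" or "top" or "wrist"; returns the picture (420x560x3 uint8, red, green, blue); there is no depth.
- get_calibration(name): a dict with "K" (3x3 intrinsics, pixels), "eye" and "orientation" of the camera in the world; the wrist camera has in their place "hand_eye" (4x4, takes a point from camera to tool coordinates, whose origin is the TCP and whose axes are the flange's). Camera axes: x right, y down, z forward; pixel columns grow to the right and rows downward; lengths in m; the calibration is good to about 2 mm. A picture is of the moment at which its call begins: read the wrist's pose just before it. get_calibration takes no time and is no camera call.
- close_job(): hands the job in; it is judged then, once.
The state is a dict: "time_s": time; "joints": joint angles; "joint_velocities": joint speeds; "joint_efforts": joint torques, N m; "tool_pos": TCP position; "orientation": TCP orientation; "ft_force": force on the tool from outside, world axes, zero at the start; "moment": the same for the moment, N m; "width": finger opening in m; "finger_force": force on a finger pad.
Only numpy, scipy, OpenCV 4.12 (cv2) and the standard library are available. Lean on these libraries where they do the work, as an engineer would, in place of code of your own. Each camera call takes 0.05 s, during which the arm holds its last target. There are 200 camera calls.

TASK

Open the wooden case by lifting its lid all the way back until it rests on its stop, then take the ball tray out by its upright tab and carry it level over to the drilled wooden ball block to the right of the case (the thick one, not the thin gauge plate) without letting the loose steel ball roll out of its pocket. Finish while still holding the tray: keep it still and level, its middle over the middle of the block and its underside about 10 cm above the block's top, so that I can pick the ball off. Do not touch the ball, and leave the block and the other things on the bench where they are.

Things in the scene. Friction and masses are not known exactly. Their poses are not given: they have to be found in the camera images.
- case: fixed wooden case, 160 (its x) x 200 (its y) x 90 mm high, open on top under its lid; walls and floor 8 mm thick, brass corner plates. Origin: centre of its underside; +x points to the hinge side (away from the robot), z up
- lid (a joint): angle of the case's wooden lid (160 x 200 x 10 mm, 0.25 kg), hinged along the top of the case's far (+x) wall: 0 closed, grows as the front edge is lifted up and back, 1.57 upright, 1.9 leaning back on its stop. The hinge is stiff (0.29 N m of friction): the lid stays at whatever angle it is left. It may start slightly ajar
- lid_hinge (a point): point on the lid's hinge line, midway along it, 90 mm above the bench, over the outside of the far wall. Its axes turn with the lid; its y is the hinge line
- lid_handle (a point): centre of the lid's bar handle: a round steel bar 11 mm thick and 100 mm long, parallel to the hinge, its centre line 35 mm off the lid's outer face. In the lid's frame (origin at lid_hinge, x from front edge to hinge, z out of the outer face) it lies at (-130, 0, 45) mm; the lid's front edge is at x = -160 mm. Its axes turn with the lid
- tray: loose aluminium ball tray inside the case, plate 70 (its x) x 140 (its y) x 8 mm, 0.35 kg, with two round pockets of 24 mm diameter and 4 mm depth at y = +45 and -45 mm, and in the middle an upright flat grip tab, 12 mm thick (x), 34 mm wide (y), its top 74 mm above the underside. Origin: centre of the underside; z up when level
- tray_grip (a point): point to grip on the tab's centre line, 58 mm above the tray's underside (16 mm below the tab's top); axes as the tray's: close the fingers along x
- tray_pocket (a point): centre of the pocket (at the tray's y = +45 mm) in which the ball lies, 18 mm above the tray's underside: where the centre of the resting ball is
- ball_center (a point): centre of the loose steel ball, 28 mm diameter, 0.09 kg, lying in one pocket of the tray with about 2 mm of play; it rolls out if the tray is tipped beyond about 40 degrees
- ball_block: loose thick block of light wood with ball hollows drilled in its top, 45 (its x) x 125 (its y) x 26 mm high, lying flat on the bench to the right of the case; origin: centre of its underside, z up
- gauge_plate: bystander: thin flat tan plate with drilled holes, 34 x 115 x 6 mm on the bench beside the ball block, at its right or left; origin: centre of its underside
- oil_bottle: bystander: oil bottle with a pointed cap, 48 mm diameter, 136 mm high; origin: centre of its underside
- mouthpiece: bystander: pale mouthpiece standing upright, 38 mm diameter, 83 mm high; origin: centre of its underside
- ferrule: bystander: short tube 27 mm diameter, 22 mm high; origin: centre of its underside
- ball: the steel ball itself, the same as ball_center describes; its origin turns with it as it rolls, so go by ball_center
There are look-alikes about, which are no part of the job. There is more than one size of the ball_block; the job needs the smaller.

How it is judged:
By the outcome, as a careful person would: the job done as asked, in the order asked, and still so for the second after the job is handed in, while the arm keeps its last pose, push and grip.
It also fails if it takes over 64 s, if anything falls off the work surface, if the arm or the gripper's body presses on something with over 40 N, if the wrist force passes 120 N, or if a joint passes its speed limit or range.

## Working session

There is one attempt and no reset: what is moved stays moved. The work goes in short steps, Python scripts to look and compute and a tool call to move; the robot and the scene stay as the last step left them, time stands still between calls to the robot, and variables do not carry over. Pictures are saved under pics/ and viewed, at most 10 in all, crops included, and the job is handed in when it is done.

Besides the shell and the picture viewer there is one more tool, called after "Request:" as name(argument=value, ...), one argument or row to a line, values as JSON. move_arm: Moves the arm, as the interface text tells. Shift numbers are shares of 10 cm and turn numbers shares of 60 degrees, none past 1 either way. Its arguments: {"type":"object","properties":{"targets":{"type":"array","items":{"type":"array","items":{"type":"number","minimum":-1,"maximum":1}}}},"required":["targets"]}

```bash
mkdir -p pics; ls
python3 - <<'E'
from workcell import *
import cv2,numpy as np
s=read_state();print(s)
for n in("scene","top"):
    im=capture(n);cv2.imwrite(f"pics/{n}0.png",im[:,:,::-1]);np.save(n,im)
    print(n,get_calibration(n))
print(get_calibration("wrist"))
E
```

```text
pics
{'time_s': 0.0, 'joints': array([ 1.29099968e+00,  2.60672998e-01, -1.39394641e-01,  1.17271907e+00,
       -2.34376204e-06,  1.57081127e+00]), 'joint_velocities': array([ 2.90334109e-04, -2.61741712e-04, -1.08972828e-03, -1.20192945e-03,
        6.30103819e-04, -9.20065797e-06]), 'joint_efforts': array([-1.31573408e-03, -4.05679250e+01,  2.53922921e+01,  1.88955513e-02,
       -1.17508321e-04,  8.39950701e-06]), 'tool_pos': array([0.14479082, 0.50390816, 0.23046103]), 'orientation': array([-1.37603777e-04,  1.39449762e-01,  9.90228647e-01, -9.85630611e-04]), 'ft_force': array([ 0.03517792, -0.40997638,  0.74659429]), 'moment': array([ 0.00824126, -0.05361666,  0.02562536]), 'finger_force': 0.0, 'width': 0.0850904496585949}
scene {'K': array([[409.15477082,   0.        , 288.43571546],
       [  0.        , 409.15477082, 212.86982587],
       [  0.        ,   0.        ,   1.        ]]), 'eye': array([ 0.01279034, -0.63886215,  0.82983526]), 'orientation': array([-0.36839732,  0.85264688, -0.34284775,  0.1404711 ])}
top {'K': array([[493.84425364,   0.        , 277.06417   ],
       [  0.        , 493.84425364, 214.67660671],
       [  0.        ,   0.        ,   1.        ]]), 'eye': array([ 0.40374284, -0.07847118,  1.57302733]), 'orientation': array([-0.03398338,  0.7157913 , -0.6964483 ,  0.03804884])}
{'K': array([[341.7930105 ,   0.        , 273.05638629],
       [  0.        , 341.7930105 , 211.61253981],
       [  0.        ,   0.        ,   1.        ]]), 'hand_eye': array([[-3.52922327e-04, -9.60030543e-01, -2.79895038e-01,
         7.03022302e-02],
       [ 9.99999817e-01, -2.01318574e-04, -5.70393403e-04,
         4.07826680e-04],
       [ 4.91247018e-04, -2.79895188e-01,  9.60030438e-01,
        -1.42607339e-01],
       [ 0.00000000e+00,  0.00000000e+00,  0.00000000e+00,
         1.00000000e+00]])}
```

View pics/scene0.png

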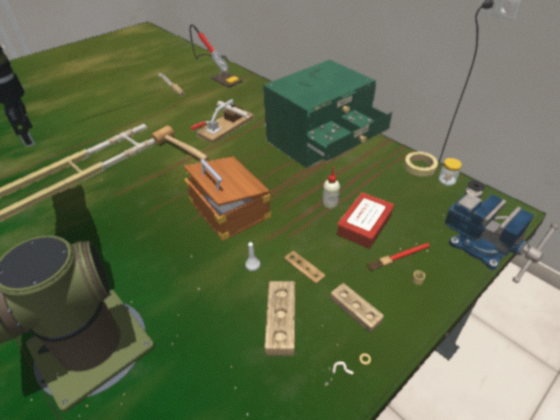

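View pics/top0.png

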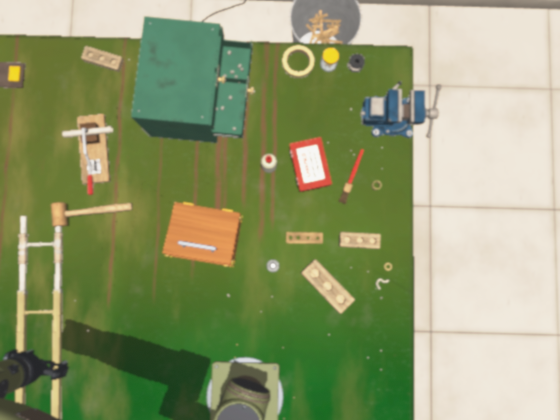

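The scene shows the case with its lid slightly ajar (scene 228,190; top 203,233, handle at top 197,245). Three drilled pieces lie to its right:
- Top (304,238) / scene (304,266): thin, about 115 mm long. This is the gauge plate.
- Top (360,240) / scene (357,306): thick, about 125 mm long. This fits the wanted block.
- Top (328,286) / scene (281,316): thick, about 190 mm long. This is the larger look-alike.

I'll check this with an enlarged crop and measurements.

```bash
cat > h.py <<'E'
from workcell import *
import numpy as np, cv2
from scipy.spatial.transform import Rotation as R
def rot(q): return R.from_quat([q[1],q[2],q[3],q[0]])
def cam(n,st=None):
    c=get_calibration(n)
    if n!="wrist": return c["K"],np.array(c["eye"]),rot(c["orientation"]).as_matrix()
    T=c["hand_eye"];Rt=rot(st["orientation"]).as_matrix()
    return c["K"],st["tool_pos"]+Rt@T[:3,3],Rt@T[:3,:3]
def ray(C,p):
    K,e,M=C; d=M@np.linalg.inv(K)@[p[0],p[1],1]; return e,d/np.linalg.norm(d)
def onz(C,p,z):
    e,d=ray(C,p); return e+d*(z-e[2])/d[2]
def tri(rs):
    A=sum(np.eye(3)-np.outer(d,d) for e,d in rs);b=sum((np.eye(3)-np.outer(d,d))@e for e,d in rs)
    x=np.linalg.solve(A,b);return x,[np.linalg.norm((np.eye(3)-np.outer(d,d))@(x-e)) for e,d in rs]
def proj(C,X):
    K,e,M=C; p=K@(M.T@(np.asarray(X)-e)); return p[:2]/p[2]
E
python3 - <<'E'
from h import *
t=np.load("top.npy");s=np.load("scene.npy")
a=cv2.resize(t[180:320,150:400],(800,448),interpolation=cv2.INTER_CUBIC)[:300,:800]
a=cv2.resize(t[195:315,155:395],(600,300),interpolation=cv2.INTER_CUBIC)
b=cv2.resize(s[145:360,170:400],(321,300),interpolation=cv2.INTER_CUBIC)
a=cv2.resize(t[195:315,155:395],(800,400)[:2],interpolation=cv2.INTER_CUBIC)
cv2.imwrite("pics/crop1.png",a[:,:,::-1])
T=cam("top")
hsv=cv2.cvtColor(t,cv2.COLOR_RGB2HSV)
for p in [(345,240),(328,292),(300,240),(190,230),(197,245)]: print(p,hsv[p[1],p[0]])
m=cv2.inRange(hsv,(8,50,110),(26,170,255))
n,l,st,c=cv2.connectedComponentsWithStats(m)
for i in range(1,n):
    if st[i,4]>150 and 270<c[i][0]<400 and 220<c[i][1]<320:
        cn,_=cv2.findContours((l==i).astype(np.uint8),0,1); r=cv2.minAreaRect(cn[0])
        bx=cv2.boxPoints(r); W=np.array([onz(T,p,.026)[:2] for p in bx])
        print(st[i],r,W.mean(0).round(4),np.linalg.norm(W-np.roll(W,1,0),axis=1).round(3),W.round(3).tolist())
m=cv2.inRange(hsv,(3,110,90),(18,255,255))
n,l,st,c=cv2.connectedComponentsWithStats(m)
i=l[230,190];print(st[i],c[i])
cn,_=cv2.findContours((l==i).astype(np.uint8),0,1);ap=cv2.approxPolyDP(cn[0],4,True)[:,0];print(ap.tolist(),[onz(T,p,.1).round(3).tolist() for p in ap])
E
```

```text
(345, 240) [ 21  74 235]
(328, 292) [ 17  83 209]
(300, 240) [ 17 111 207]
(190, 230) [ 13 158 221]
(197, 245) [120   3 229]
[286 232  37  12 427] ((304.0, 237.5), (11.0, 36.0), 90.0) [ 0.4925 -0.1716] [0.034 0.113 0.035 0.113] [[0.508, -0.115], [0.511, -0.228], [0.477, -0.228], [0.474, -0.116]]
[339 232  42  17 610] ((359.3778076171875, 239.94390869140625), (41.09865951538086, 15.031222343444824), 2.862405300140381) [ 0.4896 -0.3455] [0.129 0.047 0.129 0.047] [[0.468, -0.28], [0.515, -0.282], [0.512, -0.411], [0.465, -0.409]]
[ 301  260   53   53 1188] ((327.5000305175781, 286.0000305175781), (57.27564239501953, 20.50609588623047), 45.0) [ 0.3441 -0.2476] [0.176 0.064 0.176 0.063] [[0.382, -0.162], [0.428, -0.206], [0.306, -0.334], [0.261, -0.289]]
[ 163  182   77   84 3644] [202.84796926 232.25      ]
[[219, 182], [213, 209], [174, 204], [164, 253], [230, 265], [239, 213], [219, 208]] [[0.649, 0.093, 0.1], [0.566, 0.108, 0.1], [0.578, 0.225, 0.1], [0.431, 0.248, 0.1], [0.401, 0.051, 0.1], [0.556, 0.029, 0.1], [0.57, 0.09, 0.1]]
```

View pics/crop1.png

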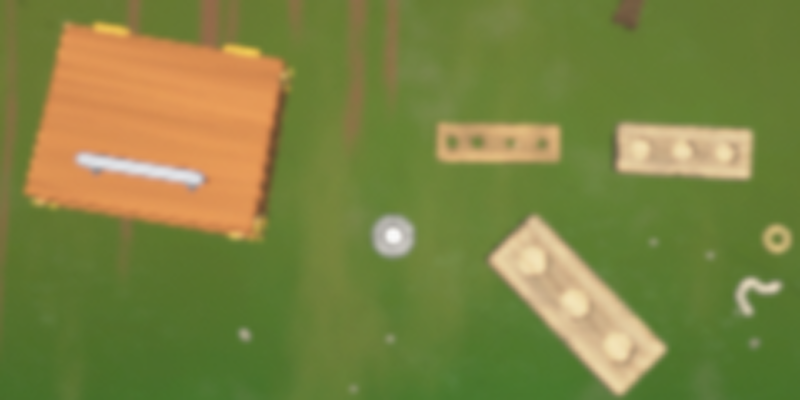

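The crop confirms the choice. The block at top (360,240) measures 129x47 mm, against 125x45 given. The diagonal one is 176x64 mm (larger look-alike) and the one at (304,238) is the thin gauge plate. Next I need the handle, hinge and lid angle.

Run:
```python
from h import *
t=np.load("top.npy");s=np.load("scene.npy");T=cam("top");S=cam("scene")
def bar(im,box,C):
    x0,y0,x1,y1=box; h=cv2.cvtColor(im,cv2.COLOR_RGB2HSV)[y0:y1,x0:x1]
    m=cv2.inRange(h,(0,0,140),(180,90,255));n,l,st,c=cv2.connectedComponentsWithStats(m)
    i=1+st[1:,4].argmax();yy,xx=np.nonzero(l==i);P=np.c_[xx+x0,yy+y0].astype(float)
    r=cv2.minAreaRect(P.astype(np.float32));print(r,len(P));c=P.mean(0);d=np.linalg.svd(P-c,full_matrices=False)[2][0]
    k=(P-c)@d; return c+d*k.min(),c+d*k.max()
a=bar(t,(172,236,222,256),T);b=bar(s,(196,158,226,190),S)
print(a,b)
a=sorted(a,key=lambda p:p[0]);b=sorted(b,key=lambda p:p[0])
E=[]
for p,q in zip(a,b):
    x,e=tri([ray(T,p),ray(S,q)]);E.append(x);print(x.round(4),np.round(e,4))
print(np.linalg.norm(E[0]-E[1]),np.mean(E,0))
h=cv2.cvtColor(t,cv2.COLOR_RGB2HSV);m=cv2.inRange(h[198:216,175:245],(20,120,150),(33,255,255))
n,l,st,c=cv2.connectedComponentsWithStats(m)
for i in range(1,n):
    if st[i,4]>4: p=c[i]+[175,198];print("hinge",p,st[i],onz(T,p,.09).round(4))
cv2.imwrite("pics/crop2.png",cv2.resize(s[145:245,175:285],(770,600)[:2] if 0 else (660,600),interpolation=cv2.INTER_CUBIC)[:,:,::-1])
```

```text
((196.81813049316406, 245.5548553466797), (38.63683319091797, 5.572947025299072), 9.7824068069458) 190
((209.8922119140625, 169.59075927734375), (30.475675582885742, 7.447820663452148), 49.89908981323242) 150
(array([177.80666324, 242.15207934]), array([215.90835045, 248.54613283])) (array([199.91006604, 158.08433509]), array([220.74445889, 180.3018876 ]))
[0.4602 0.1949 0.1715] [0.0011 0.0011]
[0.4467 0.0864 0.1639] [0.0005 0.0005]
0.10960460771089486 [0.45346091 0.14069303 0.16766228]
hinge [187.84 202.88] [ 7  4 12  3 25] [0.5839 0.1856 0.09  ]
hinge [227.42857143 209.46428571] [47 10 12  4 28] [0.5672 0.0653 0.09  ]
```

View pics/crop2.png

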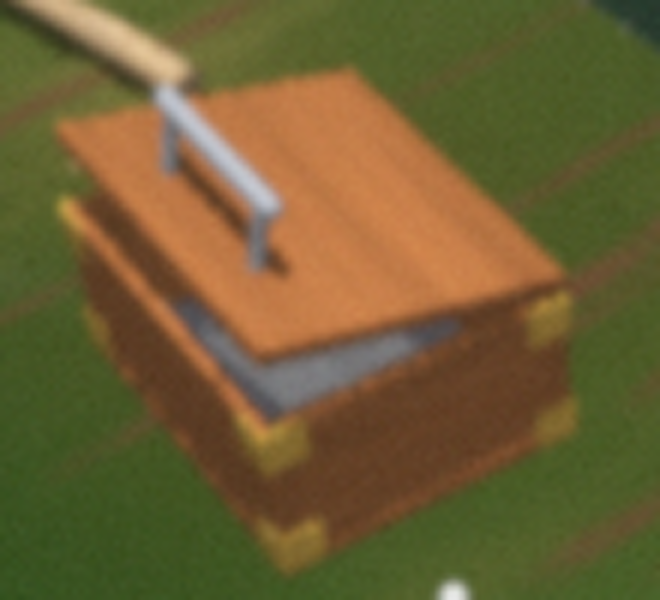

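The crop shows the lid ajar by about 15°. The handle bar spans scene (202,160) to (221,180). The case's rim corners are near crop (65,205), (272,425) and (568,293). I'll cast those onto z=0.09 to get the case pose.

Run:
```python
from h import *
S=cam("scene");T=cam("top")
P={}
for n,p in dict(fl=(65,203),fr=(272,428),br=(570,293)).items():
    q=(175+p[0]/6,145+p[1]/6);P[n]=onz(S,q,.09);print(n,P[n].round(4))
print(np.linalg.norm(P['fl']-P['fr']),np.linalg.norm(P['br']-P['fr']))
for n,p in dict(fr=(290,572),br=(570,437)).items(): print('bot',n,onz(S,(175+p[0]/6,145+p[1]/6),0).round(4))
c=(P['fl']+P['br'])/2; print('centre',c)
d=P['fl']-P['fr'];print('yaw',np.degrees(np.arctan2(-d[0],d[1])))
```

```text
fl [0.427  0.2429 0.09  ]
fr [0.4049 0.0468 0.09  ]
br [0.5572 0.0231 0.09  ]
0.197350976787051 0.1541294637009785
bot fr [0.4013 0.0473 0.    ]
bot br [0.5526 0.0239 0.    ]
centre [0.49212784 0.1329747  0.09      ]
yaw -6.437712446944266
```

```bash
cat >> h.py <<'E'
def down(yaw,tilt=0):
    """tool z down, tool y along world heading yaw (deg); tilt (deg) leans tool z toward -heading"""
    y=np.radians(yaw);Y=np.array([np.cos(y),np.sin(y),0]);Z=np.array([0,0,-1.])
    M=np.c_[np.cross(Y,Z),Y,Z]; return R.from_matrix(M)*R.from_euler('x',tilt,degrees=True)
def plan(wps,st=None):
    """wps: (pos,Rot,opening,n); prints quantised rows, error-fed"""
    st=st or read_state();p=st["tool_pos"].copy();q=rot(st["orientation"]);rows=[]
    for P,Q,o,n in wps:
        p0,q0=p.copy(),q;dv=(q0.inv()*Q).as_rotvec()
        for k in range(1,n+1):
            f=k/n;pt=p0+(np.asarray(P)-p0)*f;qt=q0*R.from_rotvec(dv*f)
            s=np.round(q.inv().apply(pt-p)/.1,2);r=np.round((q.inv()*qt).as_rotvec()/np.radians(60),2)
            p=p+q.apply(s*.1);q=q*R.from_rotvec(r*np.radians(60))
            rows.append([float(x)+0. for x in (*s,*r)]+[o])
    m=np.array(rows);print("max shift",np.linalg.norm(m[:,:3],axis=1).max(),"turn",np.linalg.norm(m[:,3:6],axis=1).max())
    print(str(rows).replace(" ","").replace(".0,",",").replace(".0]","]"));print("end",p.round(4))
E
python3 - <<'E'
from h import *
plan([((.4535,.1407,.285),down(-7.3),.4,11),((.4535,.1407,.285),down(-7.3),.4,2)])
print(down(-7.3,15).apply([0,0,1]))
E
```

```text
max shift 0.44215381938868287 turn 0.13
[[-0.36,-0.24,-0.05,0,0,0.12,0.4],[-0.39,-0.19,-0.05,0,0,0.13,0.4],[-0.41,-0.14,-0.05,0,0,0.12,0.4],[-0.43,-0.09,-0.05,0,0,0.12,0.4],[-0.43,-0.03,-0.05,0,0,0.13,0.4],[-0.43,0.03,-0.04,0,0,0.12,0.4],[-0.43,0.08,-0.05,0,0,0.12,0.4],[-0.41,0.13,-0.05,0,0,0.13,0.4],[-0.39,0.19,-0.05,0,0,0.12,0.4],[-0.36,0.24,-0.05,0,0,0.12,0.4],[-0.33,0.28,-0.05,0,0,0.12,0.4],[0,0,0,0,0,0,0.4],[0,0,0,0,0,0,0.4]]
end [0.454  0.1411 0.285 ]
[-0.25672117  0.03288674 -0.96592583]
```

Request:
move_arm(
  targets=[
    [-0.36, -0.24, -0.05, 0, 0, 0.12, 0.4],
    [-0.39, -0.19, -0.05, 0, 0, 0.13, 0.4],
    [-0.41, -0.14, -0.05, 0, 0, 0.12, 0.4],
    [-0.43, -0.09, -0.05, 0, 0, 0.12, 0.4],
    [-0.43, -0.03, -0.05, 0, 0, 0.13, 0.4],
    [-0.43, 0.03, -0.04, 0, 0, 0.12, 0.4],
    [-0.43, 0.08, -0.05, 0, 0, 0.12, 0.4],
    [-0.41, 0.13, -0.05, 0, 0, 0.13, 0.4],
    [-0.39, 0.19, -0.05, 0, 0, 0.12, 0.4],
    [-0.36, 0.24, -0.05, 0, 0, 0.12, 0.4],
    [-0.33, 0.28, -0.05, 0, 0, 0.12, 0.4],
    [0, 0, 0, 0, 0, 0, 0.4],
    [0, 0, 0, 0, 0, 0, 0.4],
  ],
)

```text
time_s: 1.72
tool_pos: [0.4535, 0.1416, 0.2848]
orientation: [-0.001, 0.749, 0.663, -0.001]
ft_force: [0.1, 0.6, 0.3]
width: 0.0599
finger_force: 0.0
```

Run:
```python
from h import *
st=read_state();print(st["tool_pos"],st["width"],(down(-7.3).inv()*rot(st["orientation"])).as_rotvec(degrees=True))
im=capture("wrist");np.save("w1",im);cv2.imwrite("pics/w1.png",im[:,:,::-1])
```

```text
[0.45349133 0.14158009 0.2848142 ] 0.05990331711149336 [ 0.0902835  -0.00900901 -0.28420677]
```

View pics/w1.png

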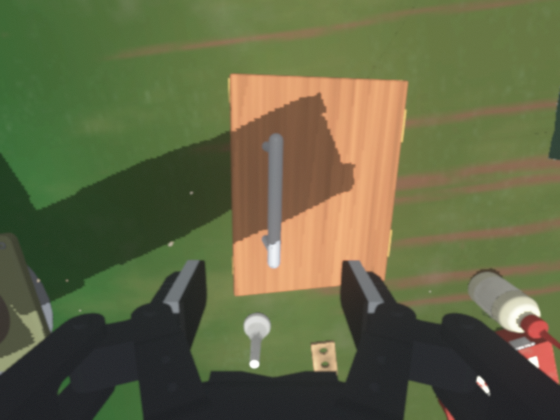

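The wrist view shows the bar running from about (276,138) to (273,265), centred between the fingers (fingers near columns 185 and 365). The lid's front edge is near column 232 and the hinge edge near column 400. I'll combine this with the top view.

Run:
```python
from h import *
st=read_state();W=cam("wrist",st);T=cam("top");S=cam("scene")
for z in (.16,.168,.175):
    a,b=onz(W,(276,136),z),onz(W,(273.5,267),z);print(z,a.round(4),b.round(4),np.linalg.norm(a-b),((a+b)/2).round(4))
x,e=tri([ray(T,(196.86,245.35)),ray(S,(210.3,169.2)),ray(W,(274.5,200))]);print(x,e)
for n,p in dict(fl=(230,75),fr=(235,295)).items():
    for z in(.13,.14): print(n,z,onz(W,p,z).round(4))
for n,p in dict(bl=(406,81),br=(386,289)).items(): print(n,onz(W,p,.1).round(4))
```

```text
0.16 [0.4627 0.1948 0.16  ] [0.4475 0.0861 0.16  ] 0.10976595414586304 [0.4551 0.1404 0.16  ]
0.168 [0.4627 0.1953 0.168 ] [0.4479 0.0899 0.168 ] 0.1064831793392783 [0.4553 0.1426 0.168 ]
0.175 [0.4627 0.1958 0.175 ] [0.4484 0.0932 0.175 ] 0.10361075138351662 [0.4555 0.1445 0.175 ]
[0.4550004  0.14358434 0.16285956] [np.float64(0.0024041826235294797), np.float64(0.0010693408162386724), np.float64(0.0018646504274356357)]
fl 0.13 [0.4313 0.2454 0.13  ]
fl 0.14 [0.4324 0.2443 0.14  ]
fr 0.13 [0.4047 0.0467 0.13  ]
fr 0.14 [0.4067 0.0523 0.14  ]
bl [0.5841 0.2245 0.1   ]
br [0.5602 0.0176 0.1   ]
```

Run:
```python
from h import *
Q=down(-7.7,13);z=Q.apply([0,0,1]);b=np.array([.455,.142,.166])
plan([(b-z*.07,Q,.4,4),(b+z*.016,Q,.4,6),(b+z*.016,Q,.4,1)])
```

```text
max shift 0.15 turn 0.0608276253029822
[[0,0.04,0.13,0.05,0,0,0.4],[0,0.05,0.12,0.06,0,0.01,0.4],[0,0.06,0.12,0.05,0,0,0.4],[0,0.07,0.12,0.06,0,0,0.4],[0,0,0.14,0,0,0,0.4],[0,0,0.15,0,0,0,0.4],[0,0,0.14,0,0,0,0.4],[0,0,0.14,0,0,0,0.4],[0,0,0.15,0,0,0,0.4],[0,0,0.14,0,0,0,0.4],[0,0,0,0,0,0,0.4]]
end [0.4513 0.1422 0.1503]
```

Request:
move_arm(
  targets=[
    [0, 0.04, 0.13, 0.05, 0, 0, 0.4],
    [0, 0.05, 0.12, 0.06, 0, 0.01, 0.4],
    [0, 0.06, 0.12, 0.05, 0, 0, 0.4],
    [0, 0.07, 0.12, 0.06, 0, 0, 0.4],
    [0, 0, 0.14, 0, 0, 0, 0.4],
    [0, 0, 0.15, 0, 0, 0, 0.4],
    [0, 0, 0.14, 0, 0, 0, 0.4],
    [0, 0, 0.14, 0, 0, 0, 0.4],
    [0, 0, 0.15, 0, 0, 0, 0.4],
    [0, 0, 0.14, 0, 0, 0, 0.4],
    [0, 0, 0, 0, 0, 0, -1],
    [0, 0, 0, 0, 0, 0, -1],
    [0, 0, 0, 0, 0, 0, -1],
    [0, 0, 0, 0, 0, 0, -1],
    [0, 0, 0, 0, 0, 0, -1],
    [0, 0, 0, 0, 0, 0, -1],
  ],
)

```text
time_s: 3.78
tool_pos: [0.4514, 0.1421, 0.1511]
orientation: [-0.087, 0.748, 0.654, -0.076]
ft_force: [-5.6, 2.6, 4.4]
width: 0.0089
finger_force: 58.7
```

```bash
cat >> h.py <<'E'
H=np.array([.570,.1227,.09]);YAW=-7.7
def barpos(th,H=H):
    a=np.radians(th+19.1);x=np.array([np.cos(np.radians(YAW)),np.sin(np.radians(YAW)),0])
    return H+.1376*(-np.cos(a)*x+np.array([0,0,np.sin(a)]))
E
python3 - <<'E'
from h import *
st=read_state();z=rot(st["orientation"]).apply([0,0,1]);b=st["tool_pos"]-z*.016
print(b,barpos(14),barpos(15))
off=b-barpos(14.5)
w=[]
for th in (20,25,30,35,40):
    ti=13+(th-14.5)*.35;Q=down(-7.7,ti);w.append((barpos(th)+off*(1-(th-14)/40)+Q.apply([0,0,.016]),Q,-1,2))
plan(w)
E
```

```text
[0.45508367 0.14163544 0.16662839] [0.45576927 0.1381446  0.16514363] [0.45708628 0.13796653 0.16714393]
max shift 0.06782329983125268 turn 0.02
[[0,0.02,-0.06,0.01,0,0,-1],[-0.01,0.03,-0.06,0.02,0,0,-1],[0,0.03,-0.05,0.01,0,0,-1],[0,0.02,-0.06,0.02,0,0,-1],[0,0.03,-0.05,0.01,0,0,-1],[0,0.03,-0.05,0.02,0,0,-1],[0,0.03,-0.05,0.01,0,0,-1],[-0.01,0.03,-0.06,0.01,0,0,-1],[0,0.03,-0.05,0.02,0,0,-1],[0,0.04,-0.04,0.01,0,0,-1]]
end [0.4939 0.1344 0.193 ]
```

Request:
move_arm(
  targets=[
    [0, 0.02, -0.06, 0.01, 0, 0, -1],
    [0, 0.03, -0.06, 0.02, 0, 0, -1],
    [0, 0.03, -0.05, 0.01, 0, 0, -1],
    [0, 0.02, -0.06, 0.02, 0, 0, -1],
    [0, 0.03, -0.05, 0.01, 0, 0, -1],
    [0, 0.03, -0.05, 0.02, 0, 0, -1],
    [0, 0.03, -0.05, 0.01, 0, 0, -1],
    [0, 0.03, -0.06, 0.01, 0, 0, -1],
    [0, 0.03, -0.05, 0.02, 0, 0, -1],
    [0, 0.04, -0.04, 0.01, 0, 0, -1],
  ],
)

```text
time_s: 5.03
tool_pos: [0.4895, 0.1368, 0.1941]
orientation: [-0.145, 0.739, 0.646, -0.128]
ft_force: [-15.0, 3.6, 10.0]
width: 0.0084
finger_force: 59.2
```

Run:
```python
from h import *
st=read_state();z=rot(st["orientation"]).apply([0,0,1]);b=st["tool_pos"]-z*.016
print(b,barpos(40),st["moment"],st["ft_force"])
im=capture("scene");cv2.imwrite("pics/s2.png",cv2.resize(im[120:250,150:330],(720,520))[:,:,::-1])
off=b-barpos(40)
w=[]
for th in (47,54,61,68,75,82,87):
    ti=22+(th-40)*.3;Q=down(-7.7,ti);w.append((barpos(th)+off+Q.apply([0,0,.016]),Q,-1,2))
plan(w)
```

```text
[0.49552595 0.13599292 0.20886393] [0.49997388 0.1321679  0.20806973] [ 0.75504019  3.5124427  -0.14843156] [-14.99065229   3.56537365  10.02388055]
max shift 0.08602325267042628 turn 0.02
[[0,0.05,-0.06,0.01,0,0,-1],[0,0.05,-0.07,0.02,0,0,-1],[0,0.06,-0.06,0.02,0,0,-1],[0,0.05,-0.05,0.01,0,0,-1],[0,0.06,-0.06,0.02,0,0,-1],[0,0.07,-0.05,0.02,0,0,-1],[0,0.06,-0.05,0.02,0,0,-1],[0,0.07,-0.05,0.01,0,0,-1],[0,0.07,-0.04,0.02,0,0,-1],[0,0.07,-0.04,0.02,0,0,-1],[0,0.07,-0.04,0.02,0,0,-1],[0,0.07,-0.04,0.01,0,0,-1],[0,0.06,-0.02,0.01,0,0,-1],[0,0.05,-0.02,0.02,0,0,-1]]
end [0.594  0.1227 0.2101]
```

View pics/s2.png

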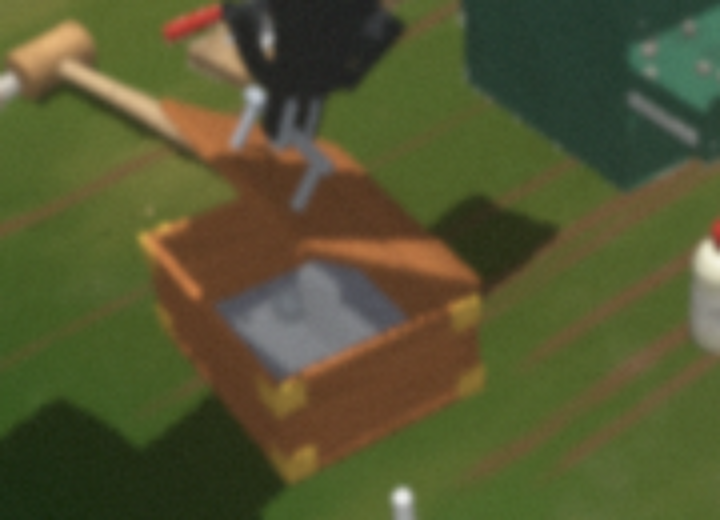

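The lid is up at roughly 36–40° with the bar gripped, and the tray is visible inside the case. The 17 N outward radial force says my hinge estimate is off by a few mm. I'll refine it from the two arc points and continue from the commanded pose.

Run:
```python
from h import *
st=read_state();st["tool_pos"]=np.array([.4939,.1350,.1930])
H2=np.array([.5735,.1250,.09]);print(barpos(36,H2))
w=[]
for k,th in enumerate((40,45,50,55,60,66,72,78)):
    ti=22+(th-36)*.3;Q=down(-7.7,ti);w.append((barpos(th,H2)+Q.apply([0,0,.011]),Q,-1,2))
plan(w,st)
```

```text
[0.4954826  0.13554837 0.2028529 ]
max shift 0.0806225774829855 turn 0.02
[[0,0.01,-0.03,0.01,0,0,-1],[0.01,0.02,-0.04,0,0,0,-1],[0,0.04,-0.04,0.01,0,0,-1],[0,0.03,-0.05,0.02,0,0,-1],[0,0.04,-0.04,0.01,0,0,-1],[0,0.04,-0.05,0.01,0,0,-1],[0,0.04,-0.04,0.01,0,0,-1],[0,0.04,-0.04,0.02,0,0,-1],[0,0.04,-0.04,0.01,0,0,-1],[0,0.05,-0.04,0.01,0,0,-1],[0,0.05,-0.05,0.02,0,0,-1],[0,0.06,-0.04,0.01,0,0,-1],[0,0.06,-0.04,0.02,0,0,-1],[0,0.05,-0.04,0.01,0,0,-1],[0,0.06,-0.03,0.02,0,0,-1],[0,0.07,-0.04,0.01,0,0,-1]]
end [0.5844 0.1238 0.2173]
```

Request:
move_arm(
  targets=[
    [0, 0.01, -0.03, 0.01, 0, 0, -1],
    [0, 0.02, -0.04, 0, 0, 0, -1],
    [0, 0.04, -0.04, 0.01, 0, 0, -1],
    [0, 0.03, -0.05, 0.02, 0, 0, -1],
    [0, 0.04, -0.04, 0.01, 0, 0, -1],
    [0, 0.04, -0.05, 0.01, 0, 0, -1],
    [0, 0.04, -0.04, 0.01, 0, 0, -1],
    [0, 0.04, -0.04, 0.02, 0, 0, -1],
  ],
)

```text
time_s: 6.08
tool_pos: [0.5291, 0.1313, 0.2143]
orientation: [-0.177, 0.731, 0.64, -0.156]
ft_force: [-7.8, 0.9, 8.7]
width: 0.008
finger_force: 59.1
```

Forces are down, so I'll continue.

Request:
move_arm(
  targets=[
    [0, 0.04, -0.04, 0.01, 0, 0, -1],
    [0, 0.05, -0.04, 0.01, 0, 0, -1],
    [0, 0.05, -0.05, 0.02, 0, 0, -1],
    [0, 0.06, -0.04, 0.01, 0, 0, -1],
    [0, 0.06, -0.04, 0.02, 0, 0, -1],
    [0, 0.05, -0.04, 0.01, 0, 0, -1],
    [0, 0.06, -0.03, 0.02, 0, 0, -1],
    [0, 0.07, -0.04, 0.01, 0, 0, -1],
  ],
)

```text
time_s: 7.08
tool_pos: [0.5841, 0.1237, 0.2199]
orientation: [-0.218, 0.72, 0.63, -0.192]
ft_force: [-4.2, 0.6, 6.6]
width: 0.0085
finger_force: 59.2
```

Run:
```python
from h import *
st=read_state();Q=rot(st["orientation"]);z=Q.apply([0,0,1]);p=st["tool_pos"]
print(p,z)
V=down(-7.7)
plan([(p,Q,-.2,3),(p-z*.09,Q,-.2,4),((.59,.123,.335),down(-7.7,20),-1,3),((.50,.134,.335),V,-1,4),((.50,.134,.20),V,-1,4),((.50,.134,.20),V,-1,1)])
```

```text
[0.58408313 0.12365379 0.21985642] [-0.55080921  0.07224096 -0.83149892]
max shift 0.34 turn 0.09
[[0,0,0,0,0,0,-0.2],[0,0,0,0,0,0,-0.2],[0,0,0,0,0,0,-0.2],[0,0,-0.22,0,0,0,-0.2],[0,0,-0.23,0,0,0,-0.2],[0,0,-0.22,0,0,0,-0.2],[0,0,-0.23,0,0,0,-0.2],[0,-0.2,-0.03,-0.08,0,0,-1],[0,-0.19,-0.05,-0.07,0,0,-1],[0,-0.19,-0.06,-0.08,0,0,-1],[0,-0.21,0.08,-0.08,0,0,-1],[-0.01,-0.22,0.06,-0.09,0,0,-1],[0,-0.23,0.04,-0.08,0,0,-1],[0,-0.22,0.02,-0.08,0,0,-1],[0,0,0.34,0,0,0,-1],[0,0,0.33,0,0,0,-1],[0,0,0.34,0,0,0,-1],[0,0,0.34,0,0,0,-1],[0,0,0,0,0,0,-1]]
end [0.4997 0.1339 0.1997]
```

Request:
move_arm(
  targets=[
    [0, 0, 0, 0, 0, 0, -0.2],
    [0, 0, 0, 0, 0, 0, -0.2],
    [0, 0, 0, 0, 0, 0, -0.2],
    [0, 0, -0.22, 0, 0, 0, -0.2],
    [0, 0, -0.23, 0, 0, 0, -0.2],
    [0, 0, -0.22, 0, 0, 0, -0.2],
    [0, 0, -0.23, 0, 0, 0, -0.2],
    [0, -0.2, -0.03, -0.08, 0, 0, -1],
    [0, -0.19, -0.05, -0.07, 0, 0, -1],
    [0, -0.19, -0.06, -0.08, 0, 0, -1],
    [0, -0.21, 0.08, -0.08, 0, 0, -1],
    [0, -0.22, 0.06, -0.09, 0, 0, -1],
    [0, -0.23, 0.04, -0.08, 0, 0, -1],
    [0, -0.22, 0.02, -0.08, 0, 0, -1],
  ],
)

```text
time_s: 8.82
tool_pos: [0.4597, 0.1331, 0.2983]
orientation: [0.014, 0.755, 0.655, 0.02]
ft_force: [0.1, -0.3, 0.5]
width: 0.0
finger_force: 0.0
```

Run:
```python
from h import *
im=capture("scene");im2=capture("top");np.save("t3",im2);np.save("s3",im)
a=cv2.resize(im[100:250,150:330],(400,333));b=cv2.resize(im2[160:280,150:294],(400,333))
cv2.imwrite("pics/s3.png",np.hstack([a,b])[:,:,::-1])
```

```text
(no output)
```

View pics/s3.png

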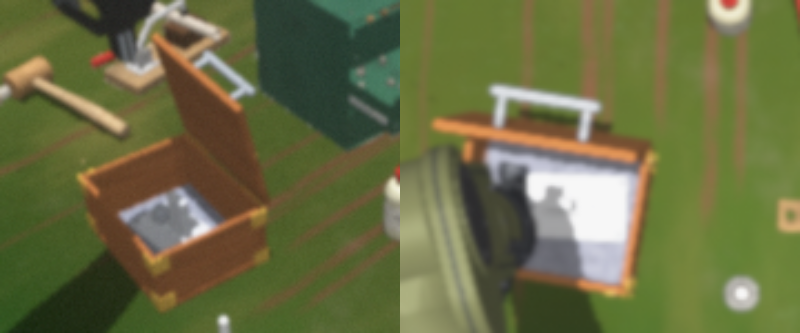

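The lid stands free at about 80° and the tray is visible inside, partly in the arm's shadow. Next I go down in front of the lid's inner face and push it back.

Run:
```python
from h import *
V=down(-7.7)
plan([((.495,.133,.29),V,-1,3),((.495,.133,.20),V,-1,3),((.56,.124,.20),V,-1,4),((.60,.119,.20),V,-1,5),((.60,.119,.20),V,-1,1)])
```

```text
max shift 0.3 turn 0.022360679774997897
[[0.02,0.13,0.03,0.01,0,0,-1],[0.02,0.13,0.03,0.02,-0.01,0,-1],[0.02,0.13,0.03,0.01,0,0,-1],[0,0,0.3,0,0,0,-1],[0,0,0.3,0,0,0,-1],[0,0,0.3,0,0,0,-1],[0,0.16,0,0,0,0,-1],[0,0.17,0,0,0,0,-1],[0,0.16,0,0,0,0,-1],[0,0.17,0,0,0,0,-1],[0,0.08,0,0,0,0,-1],[0,0.08,0,0,0,0,-1],[0,0.08,0,0,0,0,-1],[0,0.08,0,0,0,0,-1],[0,0.08,0,0,0,0,-1],[0,0,0,0,0,0,-1]]
end [0.5999 0.1185 0.2   ]
```

Request:
move_arm(
  targets=[
    [0.02, 0.13, 0.03, 0.01, 0, 0, -1],
    [0.02, 0.13, 0.03, 0.02, -0.01, 0, -1],
    [0.02, 0.13, 0.03, 0.01, 0, 0, -1],
    [0, 0, 0.3, 0, 0, 0, -1],
    [0, 0, 0.3, 0, 0, 0, -1],
    [0, 0, 0.3, 0, 0, 0, -1],
    [0, 0.16, 0, 0, 0, 0, -1],
    [0, 0.17, 0, 0, 0, 0, -1],
    [0, 0.16, 0, 0, 0, 0, -1],
    [0, 0.17, 0, 0, 0, 0, -1],
    [0, 0.08, 0, 0, 0, 0, -1],
    [0, 0.08, 0, 0, 0, 0, -1],
    [0, 0.08, 0, 0, 0, 0, -1],
  ],
)

```text
time_s: 10.55
tool_pos: [0.591, 0.1213, 0.2002]
orientation: [0.001, 0.755, 0.656, 0.001]
ft_force: [-1.4, 0.3, 0.4]
width: 0.0002
finger_force: 0.6
```

Request:
move_arm(
  targets=[
    [0, 0.05, 0, 0, 0, 0, -1],
    [0, 0.05, 0, 0, 0, 0, -1],
    [0, 0, 0, 0, 0, 0, -1],
  ],
)

```text
time_s: 10.92
tool_pos: [0.5975, 0.1203, 0.1996]
orientation: [-0.002, 0.755, 0.656, -0.001]
ft_force: [-7.8, 1.0, 4.0]
width: -0.0001
finger_force: 4.2
```

Request:
move_arm(
  targets=[
    [0, 0.05, 0, 0, 0, 0, -1],
    [0, 0, 0, 0, 0, 0, -1],
  ],
)

```text
time_s: 11.18
tool_pos: [0.5977, 0.1203, 0.1996]
orientation: [-0.005, 0.755, 0.656, -0.004]
ft_force: [-17.3, 3.2, 9.7]
width: -0.0002
finger_force: 10.2
```

Force rose with no further motion, so the lid is on its stop. I'll back off and look into the case.

Run:
```python
from h import *
V=down(-7.7);st=read_state()
plan([((.50,.133,.20),V,-1,4),((.48,.135,.29),V,1,4),((.48,.135,.29),V,1,2)])
```

```text
max shift 0.2501999200639361 turn 0.01
[[0,-0.25,0,0,0,0,-1],[0,-0.24,0,-0.01,0,0,-1],[-0.01,-0.25,0,0,0,0,-1],[0,-0.25,0,0,0,0,-1],[0,-0.05,-0.22,0,0,0,1],[0,-0.05,-0.23,0,0,0,1],[-0.01,-0.05,-0.22,0,0,0,1],[0,-0.05,-0.23,0,0,0,1],[0,0,0,0,0,0,1],[0,0,0,0,0,0,1]]
end [0.4798 0.1347 0.2904]
```

Request:
move_arm(
  targets=[
    [0, -0.25, 0, 0, 0, 0, -1],
    [0, -0.25, 0, 0, 0, 0, -1],
    [0, -0.25, 0, 0, 0, 0, -1],
    [0, -0.25, 0, 0, 0, 0, -1],
    [0, -0.05, -0.22, 0, 0, 0, 1],
    [0, -0.05, -0.23, 0, 0, 0, 1],
    [-0.01, -0.05, -0.22, 0, 0, 0, 1],
    [0, -0.05, -0.23, 0, 0, 0, 1],
    [0, 0, 0, 0, 0, 0, 1],
    [0, 0, 0, 0, 0, 0, 1],
  ],
)

```text
time_s: 12.42
tool_pos: [0.4864, 0.135, 0.2891]
orientation: [0.001, 0.755, 0.656, 0.001]
ft_force: [0.9, -0.2, -0.1]
width: 0.0855
finger_force: 0.0
```

Run:
```python
from h import *
st=read_state();print(st["tool_pos"],st["orientation"]);np.savez("w4",p=st["tool_pos"],o=st["orientation"],im=capture("wrist"))
im=np.load("w4.npz")["im"];cv2.imwrite("pics/w4.png",im[:,:,::-1])
np.save("s4",capture("scene"))
```

```text
[0.48638328 0.13501807 0.28905285] [6.98984028e-04 7.55026913e-01 6.55693219e-01 5.24315796e-04]
```

View pics/w4.png

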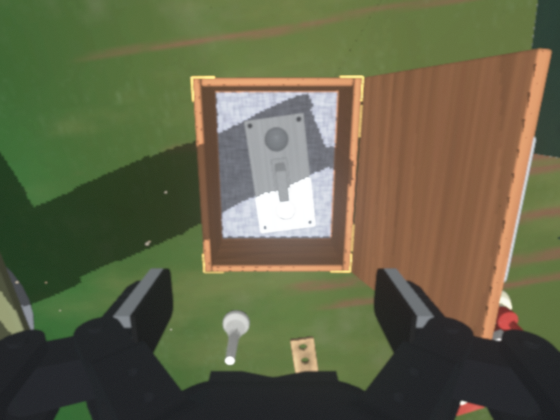

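The view shows the open case with rim corners at (192,77), (363,77), (351,271) and (203,272), and the lid leaning back on the right. The tray's plate corners are near (246,123), (303,113), (315,227) and (262,233). The ball is in the upper pocket at (276,138) and the tab runs along (281,165–200).

Run:
```python
from h import *
d=np.load("w4.npz");W=cam("wrist",dict(tool_pos=d["p"],orientation=d["o"]));im=d["im"]
rim=[onz(W,p,.09) for p in((192,77),(363,77),(351,271),(203,272))]
print("rim",np.round(rim,4).tolist(),np.mean(rim,0).round(4))
t=[onz(W,p,.016) for p in((246,123),(303,113),(315,227),(262,233))]
t=np.array(t);print("tray",t.round(4).tolist(),t.mean(0).round(4),[np.linalg.norm(t[i]-t[i-1]).round(4) for i in range(4)])
y=(t[0]+t[1]-t[2]-t[3]);x=t[1]+t[2]-t[0]-t[3];print("yaw y",np.degrees(np.arctan2(-y[0],y[1])),"x",np.degrees(np.arctan2(x[1],x[0])))
print("ball",onz(W,(276,138),.026).round(4))
c=im[100:245,235:325];cv2.imwrite("pics/w4c.png",cv2.resize(c,(372,600),interpolation=cv2.INTER_CUBIC)[:,:,::-1])
```

```text
rim [[0.427, 0.247, 0.09], [0.5851, 0.2246, 0.09], [0.5586, 0.0274, 0.09], [0.3976, 0.0491, 0.09]] [0.4921 0.137  0.09  ]
tray [[0.4642, 0.1974, 0.016], [0.532, 0.1992, 0.016], [0.531, 0.0572, 0.016], [0.4623, 0.0587, 0.016]] [0.4974 0.1281 0.016 ] [np.float64(0.1386), np.float64(0.0678), np.float64(0.1419), np.float64(0.0686)]
yaw y -0.6071002238662963 x 0.1302731767987188
ball [0.4968 0.176  0.026 ]
```

View pics/w4c.png

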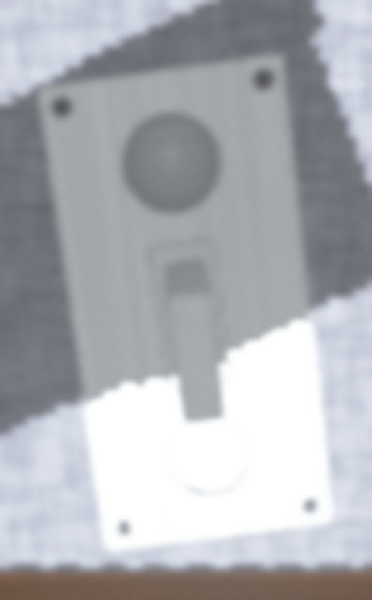

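The crop gives a clear tab top from (185,292) to (203,418), with the ball seated in its pocket. The tray's measured sides are 139x68 mm, against 140x70 given. I'll check the tab centre and plan the grasp.

Run:
```python
from h import *
d=np.load("w4.npz");W=cam("wrist",dict(tool_pos=d["p"],orientation=d["o"]))
f=lambda p:(235+p[0]*90/372,100+p[1]*145/600)
a,b=onz(W,f((194,292)),.082),onz(W,f((203,418)),.082);print(a,b,(a+b)/2,np.linalg.norm(a-b))
print("ball",onz(W,f((171,162)),.026))
g=np.array([.4972,.1295,0]);V=down(-.4)
plan([(g+[0,0,.17],V,.4,4),(g+[0,0,.048],V,.4,7),(g+[0,0,.048],V,-1,6)])
```

```text
[0.49839925 0.14667129 0.082     ] [0.49636199 0.11425672 0.082     ] [0.49738062 0.13046401 0.082     ] 0.032478527723842444
ball [0.49708825 0.17461399 0.026     ]
max shift 0.30166206257996714 turn 0.04
[[-0.01,0.03,0.3,0,0,-0.03,0.4],[-0.01,0.03,0.29,0,0,-0.03,0.4],[-0.01,0.03,0.3,0,0,-0.04,0.4],[-0.01,0.03,0.3,0,0,-0.03,0.4],[0,0,0.17,0,0,0,0.4],[0,0,0.18,0,0,0,0.4],[0,0,0.17,0,0,0,0.4],[0,0,0.17,0,0,0,0.4],[0,0,0.18,0,0,0,0.4],[0,0,0.17,0,0,0,0.4],[0,0,0.18,0,0,0,0.4],[0,0,0,0,0,0,-1],[0,0,0,0,0,0,-1],[0,0,0,0,0,0,-1],[0,0,0,0,0,0,-1],[0,0,0,0,0,0,-1],[0,0,0,0,0,0,-1]]
end [0.4975 0.1297 0.0475]
```

Request:
move_arm(
  targets=[
    [-0.01, 0.03, 0.3, 0, 0, -0.03, 0.4],
    [-0.01, 0.03, 0.29, 0, 0, -0.03, 0.4],
    [-0.01, 0.03, 0.3, 0, 0, -0.04, 0.4],
    [-0.01, 0.03, 0.3, 0, 0, -0.03, 0.4],
    [0, 0, 0.17, 0, 0, 0, 0.4],
    [0, 0, 0.18, 0, 0, 0, 0.4],
    [0, 0, 0.17, 0, 0, 0, 0.4],
    [0, 0, 0.17, 0, 0, 0, 0.4],
    [0, 0, 0.18, 0, 0, 0, 0.4],
    [0, 0, 0.17, 0, 0, 0, 0.4],
    [0, 0, 0.18, 0, 0, 0, 0.4],
    [0, 0, 0, 0, 0, 0, 0.4],
  ],
)

```text
time_s: 14.02
tool_pos: [0.4962, 0.1294, 0.0468]
orientation: [-0.0, 0.709, 0.705, -0.001]
ft_force: [0.2, 0.5, -0.4]
width: 0.0596
finger_force: 0.0
```

Request:
move_arm(
  targets=[
    [-0.01, 0.01, 0, 0, 0, 0, 0.4],
    [0, 0, 0, 0, 0, 0, -1],
    [0, 0, 0, 0, 0, 0, -1],
    [0, 0, 0, 0, 0, 0, -1],
    [0, 0, 0, 0, 0, 0, -1],
    [0, 0, 0, 0, 0, 0, -1],
    [0, 0, 0, 0, 0, 0, -1],
  ],
)

```text
time_s: 14.9
tool_pos: [0.498, 0.1289, 0.049]
orientation: [-0.0, 0.709, 0.706, -0.0]
ft_force: [-4.8, -0.3, 5.7]
width: 0.0112
finger_force: 59.1
```

Request:
move_arm(
  targets=[
    [0, 0, -0.01, 0, 0, 0, -1],
    [0, 0, -0.02, 0, 0, 0, -1],
    [0, 0, -0.03, 0, 0, 0, -1],
    [0, 0, -0.04, 0, 0, 0, -1],
    [0, 0, -0.04, 0, 0, 0, -1],
    [0, 0, -0.03, 0, 0, 0, -1],
    [0, 0, -0.02, 0, 0, 0, -1],
    [0, 0, -0.01, 0, 0, 0, -1],
    [0, 0, 0, 0, 0, 0, -1],
  ],
)

```text
time_s: 16.02
tool_pos: [0.4992, 0.129, 0.0688]
orientation: [0.001, 0.709, 0.706, 0.001]
ft_force: [-0.1, -0.0, -4.8]
width: 0.0113
finger_force: 58.3
```

Run:
```python
from h import *
s=read_state();print(s["moment"],(down(-.4).inv()*rot(s["orientation"])).as_rotvec(degrees=True))
im=capture("wrist");cv2.imwrite("pics/w5.png",im[60:300,180:420][:,:,::-1])
```

```text
[-0.05634437  0.03783587  0.02940082] [-0.10091751 -0.00846824 -0.14354865]
```

View pics/w5.png

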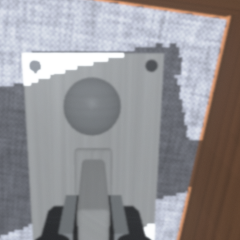

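The tray is lifted, level and square in the fingers, with the ball in its pocket at crop (92,106). The scale reads 4.8 N, about right for tray plus ball. I'll raise it clear and then carry it gently.

Request:
move_arm(
  targets=[
    [0, 0, -0.04, 0, 0, 0, -1],
    [0, 0, -0.07, 0, 0, 0, -1],
    [0, 0, -0.1, 0, 0, 0, -1],
    [0, 0, -0.1, 0, 0, 0, -1],
    [0, 0, -0.1, 0, 0, 0, -1],
    [0, 0, -0.1, 0, 0, 0, -1],
    [0, 0, -0.1, 0, 0, 0, -1],
    [0, 0, -0.1, 0, 0, 0, -1],
    [0, 0, -0.1, 0, 0, 0, -1],
    [0, 0, -0.1, 0, 0, 0, -1],
    [0, 0, -0.1, 0, 0, 0, -1],
    [0, 0, -0.1, 0, 0, 0, -1],
    [0, 0, -0.1, 0, 0, 0, -1],
    [0, 0, -0.1, 0, 0, 0, -1],
    [0, 0, -0.1, 0, 0, 0, -1],
    [0, 0, -0.1, 0, 0, 0, -1],
    [0, 0, -0.07, 0, 0, 0, -1],
    [0, 0, -0.03, 0, 0, 0, -1],
  ],
)

```text
time_s: 18.32
tool_pos: [0.4992, 0.129, 0.2303]
orientation: [0.001, 0.709, 0.706, 0.001]
ft_force: [-0.8, -0.1, -5.1]
width: 0.0112
finger_force: 58.5
```

Request:
move_arm(
  targets=[
    [-0.02, 0, 0, 0, 0, 0, -1],
    [-0.05, 0, 0, 0, 0, 0, -1],
    [-0.09, 0, 0, 0, 0, 0, -1],
    [-0.12, 0, 0, 0, 0, 0, -1],
    [-0.14, 0, 0, 0, 0, 0, -1],
    [-0.15, 0, 0, 0, 0, 0, -1],
    [-0.15, 0, 0, 0, 0, 0, -1],
    [-0.15, 0, 0, 0, 0, 0, -1],
    [-0.15, 0, 0, 0, 0, 0, -1],
    [-0.15, 0, 0, 0, 0, 0, -1],
    [-0.15, 0, 0, 0, 0, 0, -1],
    [-0.15, 0, 0, 0, 0, 0, -1],
    [-0.15, 0, 0, 0, 0, 0, -1],
    [-0.15, 0, 0, 0, 0, 0, -1],
    [-0.15, 0, 0, 0, 0, 0, -1],
    [-0.15, 0, 0, 0, 0, 0, -1],
    [-0.15, 0, 0, 0, 0, 0, -1],
    [-0.15, 0, 0, 0, 0, 0, -1],
    [-0.15, 0, 0, 0, 0, 0, -1],
    [-0.15, 0, 0, 0, 0, 0, -1],
  ],
)

```text
time_s: 20.82
tool_pos: [0.4977, -0.139, 0.2298]
orientation: [0.001, 0.709, 0.705, 0.001]
ft_force: [0.8, 0.6, -4.9]
width: 0.0112
finger_force: 58.4
```

Request:
move_arm(
  targets=[
    [-0.15, 0, 0, 0, 0, 0, -1],
    [-0.15, 0, 0, 0, 0, 0, -1],
    [-0.15, 0, 0, 0, 0, 0, -1],
    [-0.15, 0, 0, 0, 0, 0, -1],
    [-0.15, 0, 0, 0, 0, 0, -1],
    [-0.15, 0, 0, 0, 0, 0, -1],
    [-0.15, 0, 0, 0, 0, 0, -1],
    [-0.15, 0, 0, 0, 0, 0, -1],
    [-0.15, 0, 0, 0, 0, 0, -1],
    [-0.15, 0, 0, 0, 0, 0, -1],
    [-0.12, 0, 0, 0, 0, 0, -1],
    [-0.08, 0, 0, 0, 0, 0, -1],
    [-0.05, 0, 0, 0, 0, 0, -1],
    [-0.02, 0, 0, 0, 0, 0, -1],
    [0, 0, 0, 0, 0, 0, -1],
  ],
)

```text
time_s: 22.7
tool_pos: [0.497, -0.3148, 0.2298]
orientation: [0.001, 0.709, 0.706, 0.001]
ft_force: [0.1, 0.3, -5.0]
width: 0.0111
finger_force: 58.4
```

Run:
```python
from h import *
t=capture("top");T=cam("top");s=capture("scene")
st=read_state();print(st["time_s"],st["tool_pos"],st["width"],st["ft_force"],(down(-.4).inv()*rot(st["orientation"])).as_rotvec(degrees=True))
# block in scene picture, initial and now
S=cam("scene")
for im in(np.load("scene.npy"),s):
    h=cv2.cvtColor(im,cv2.COLOR_RGB2HSV)[275:335,325:390];m=cv2.inRange(h,(10,50,110),(28,170,255))
    n,l,q,c=cv2.connectedComponentsWithStats(m);i=1+q[1:,4].argmax();print(q[i],c[i]+[325,275])
    cn,_=cv2.findContours((l==i).astype(np.uint8),0,1);print((cv2.approxPolyDP(cn[0],3,True)[:,0]+[325,275]).tolist())
C=np.array([.4896,-.3455,.026]);print("block centre in scene",proj(S,C))
# wrist: ball via circle
w=capture("wrist");g=cv2.medianBlur(cv2.cvtColor(w,cv2.COLOR_RGB2GRAY),5)
for z in [0]:
    W=cam("wrist",st);b=st["tool_pos"]+rot(st["orientation"]).apply([.045,0,.041-.018]);print("expected ball px",proj(W,b))
print(cv2.HoughCircles(g[120:220,220:330],cv2.HOUGH_GRADIENT,1,30,param1=80,param2=15,minRadius=20,maxRadius=45))
```

```text
22.8 [ 0.49694781 -0.31460474  0.22983653] 0.011293887359144043 [ 0.00932674 -0.34274697 -4.70587567] [-0.09743279  0.00653286 -0.16851095]
[   6    8   53   46 1023] [357.05376344 305.31769306]
[[331, 292], [333, 298], [370, 328], [381, 320], [382, 314], [345, 284]]
[  8  11  51  44 733] [361.43792633 308.93178718]
[[335, 290], [335, 295], [349, 294], [349, 312], [363, 325], [372, 329], [381, 321], [379, 311], [346, 287]]
block centre in scene [355.36536631 303.0610019 ]
expected ball px [271.18053627 168.13510218]
[[[51.5 48.5 28.8]]]
```

The ball is detected at wrist (271.5,168.5), against (271.2,168.1) expected, so it is seated. For the final approach I'm correcting the block centre for side-face visibility, to (0.4905, -0.3475). The TCP goes to (0.4905, -0.3485, 0.167).

Request:
move_arm(
  targets=[
    [-0.01, 0, 0.01, 0, 0, 0, -1],
    [-0.02, 0, 0.03, 0, 0, 0, -1],
    [-0.03, -0.01, 0.05, 0, 0, 0, -1],
    [-0.03, -0.01, 0.06, 0, 0, 0, -1],
    [-0.03, -0.01, 0.06, 0, 0, 0, -1],
    [-0.04, -0.01, 0.06, 0, 0, 0, -1],
    [-0.04, -0.01, 0.06, 0, 0, 0, -1],
    [-0.03, -0.01, 0.06, 0, 0, 0, -1],
    [-0.03, 0, 0.06, 0, 0, 0, -1],
    [-0.03, 0, 0.06, 0, 0, 0, -1],
    [-0.02, 0, 0.05, 0, 0, 0, -1],
    [-0.02, 0, 0.04, 0, 0, 0, -1],
    [-0.01, 0, 0.02, 0, 0, 0, -1],
    [0, 0, 0.01, 0, 0, 0, -1],
    [0, 0, 0, 0, 0, 0, -1],
    [0, 0, 0, 0, 0, 0, -1],
    [0, 0, 0, 0, 0, 0, -1],
    [0, 0, 0, 0, 0, 0, -1],
  ],
)

```text
time_s: 25.1
tool_pos: [0.4909, -0.349, 0.1669]
orientation: [0.001, 0.709, 0.706, 0.001]
ft_force: [-0.5, -0.8, -3.6]
width: 0.0112
finger_force: 58.4
```

Run:
```python
from h import *
st=read_state();print(st["time_s"],st["tool_pos"],st["joint_velocities"].round(4),(down(-.4).inv()*rot(st["orientation"])).as_rotvec(degrees=True))
S=cam("scene");W=cam("wrist",st);q=rot(st["orientation"])
print(onz(S,(356.5,303),.026))
w=capture("wrist");g=cv2.medianBlur(cv2.cvtColor(w,cv2.COLOR_RGB2GRAY),5)
print("exp",proj(W,st["tool_pos"]+q.apply([.045,0,.041-.018])),cv2.HoughCircles(g[120:220,220:330],cv2.HOUGH_GRADIENT,1,30,param1=80,param2=15,minRadius=20,maxRadius=45)+np.array([220,120,0]))
# tray level/height: far plate corners (tray top z, x=+70,y=+-35) expected vs corner dots
for u in((.07,-.035),(.07,.035)): print("corner exp",proj(W,st["tool_pos"]+q.apply([u[0],u[1],.033])))
n=np.linalg
h=cv2.cvtColor(w,cv2.COLOR_RGB2HSV);m=cv2.inRange(h,(0,0,60),(180,40,255))
nn,l,s,c=cv2.connectedComponentsWithStats(m);i=l[130,273] or l[150,240];print(s[i]);
cn,_=cv2.findContours((l==i).astype(np.uint8),0,1);print(cv2.approxPolyDP(max(cn,key=cv2.contourArea),4,True)[:,0].tolist())
```

```text
25.1 [ 0.49094452 -0.34897327  0.16689149] [-0.0003  0.0009 -0.0005  0.0004  0.0008  0.0018] [-0.10712225 -0.01374332 -0.14627934]
[ 0.49160852 -0.34720856  0.026     ]
exp [271.18061916 168.13588369] [[[271.5        167.5         28.29999924]]]
corner exp [200.40451329 114.59827941]
corner exp [342.03004449 114.54707366]
[  201   112   144   267 27388]
[[203, 112], [212, 301], [234, 282], [236, 293], [252, 305], [255, 285], [257, 344], [250, 348], [249, 373], [270, 378], [296, 374], [294, 342], [289, 344], [290, 285], [296, 305], [309, 293], [305, 268], [312, 267], [324, 295], [334, 300], [344, 113]]
```

The tray corners and ball match the prediction, and the scene-view block centre (0.4916, -0.3472) agrees with the target. The arm is still, so I'm handing in.

```bash
python3 -c "
from workcell import *
print(close_job())"
```

```text
the job is handed in; nothing more can be done
None
```

The job is handed in at about 25 s: the lid was pushed back against its stop, and the tray is held still and level with the ball in its pocket, about 10 cm over the smaller thick block and within about 2 mm of its centre by my measurements; I did not re-image the lid or the bystanders at the end.

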